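Press home the lid of the unfinished case in a lever press

TASK

Of the two grey cases on the white pad, one has its lid still standing up out of its body; the other is finished, so leave it where it is. Load the unfinished case into the press's pulled-out nest, push the nest all the way in under the ram, pull the sprung lever down through its full stroke to press the lid home, and ease the lever back up slowly by hand: never let it fly back. Then draw the nest fully out again with the closed case still sitting in it.

Things in the scene. Friction and masses are not known exactly. Their poses are not given: they have to be found in the camera images.
- press: Grey hand-lever press, fixed. Origin on the bench under the ram axis; x to its back (column), -x its front toward the robot, y left, z up. Base x -190 to +140 mm, 130 wide, 18 high. Head at 140-225 mm height, x -37 mm and back, 68 wide; ram above it to 248 mm. The ram's foot (64 x 46 mm) hangs 104 mm up and goes down 30 mm with the lever, which is on the left (+y).
- slide (a joint): Travel of the metal nest slide, m: 0 = pulled fully out toward the robot, 0.110 = pushed fully in against its stop (the nest is then right under the ram). It stays where it is left; about 3 N moves it.
- nest (a point): Centre of the nest floor on the slide, 42 mm above the bench, where the case's underside rests; axes as the press's. Four black L-shaped corners, 16 mm high with sloping lead-ins in their upper half, hold the case's corners with 1.5 mm play, its length along the nest's x; the middles of the four sides are open for fingers. Moves with the slide.
- knob (a point): Middle of the black upright knob at the slide's front end, 27 mm across, 50 to 88 mm above the bench. This point is 70 mm above the bench, 95 mm in front (-x) of the nest's centre. Under it is the 34 mm wide slide tongue, top at 35 mm. Moves with the slide.
- lever (a joint): Angle of the press lever, rad: 0 = at rest, nearly upright against its top stop; 1.13 = full stroke at its lower stop, 20 degrees above level, toward the front. A return spring always pulls it up: about 3 N at the handle at the top, about 10 N at the bottom, 1 to 2 N more while it presses a lid. Let go, it flies back.
- grip_mid (a point): Middle of the black round handle at the lever's end: 85 mm long, 25 mm thick, level along the press's y, free to turn on its pin (only its position matters). It runs on a circle of 155 mm radius about pivot in the press's x-z plane: at rest 14 mm to -x and 154 mm above the pivot; at full stroke 146 mm to -x and 53 mm above it.
- pivot (a point): Point on the lever's pivot axis (press's y) level with the middle of the handle in y; 172 mm above the bench, 20 mm behind (+x) and 106 mm to the left (+y) of the ram axis. Fixed to the press; axes as the press's.
- case_open: The unfinished case: grey plastic, body 96 x 58 x 24 mm, its 8 mm thick lid standing 9 to 12 mm up out of it. Origin: centre of its underside; x along its length, z up. Either way round fits the nest. The lid is 2 mm inside the long sides, so fingers closing across the 58 mm grip the body. About 0.19 kg. Stands on the white pad (22 mm high).
- lid (a joint): Height of the unfinished case's lid above its seat, m: 0 = fully home (the closed case is 32 mm high in all), 0.012 = highest. It is held by friction, about 7 N, wherever it stands.
- case_done: The finished case: the same case with its lid already home, 32 mm high in all. Stands beside the unfinished one on the pad. Origin: centre of its underside, x along its length.

How it is judged:
On the way, in this order (a step that is already met when the one before it is completed fails the run):
1. the unfinished case sits in the nest, lid still up (horizontal distance between case_open and nest below 0.004 m and z of case_open in the frame of nest below 0.003 m and angle between the x axis of case_open and the x axis of nest, either way round below 0.1 rad and angle between case_open's own z axis and vertical below 0.08 rad and value of joint lid above 0.007 m and value of joint slide below 0.06 m and contact force between the fingers and case_open below 0.1 N), for 0.2 s.
2. the nest is pushed fully in with the case in it, lid still up (horizontal distance between case_open and nest below 0.004 m and z of case_open in the frame of nest below 0.003 m and angle between the x axis of case_open and the x axis of nest, either way round below 0.1 rad and angle between case_open's own z axis and vertical below 0.08 rad and value of joint lid above 0.007 m and value of joint slide above 0.105 m), for 0.1 s.
3. the lever is pulled down through its full stroke and the ram has pressed the lid home (horizontal distance between case_open and nest below 0.004 m and z of case_open in the frame of nest below 0.003 m and angle between the x axis of case_open and the x axis of nest, either way round below 0.1 rad and angle between case_open's own z axis and vertical below 0.08 rad and value of joint slide above 0.105 m and value of joint lever above 1.05 rad and value of joint lid below 0.002 m), for 0.1 s.
4. the lever is back up at rest (value of joint lever below 0.08 rad and value of joint slide above 0.105 m), for 0.1 s.
At the end, for the whole second after the job is handed in: The unfinished case sits flat in the nest (within 4 mm of its centre, within 0.1 rad of square) with its lid within 2 mm of home, the lever is at rest at the top (within 0.08 rad), and the nest is drawn out to within 8 mm of its outer stop; everything is let go and still (horizontal distance between case_open and nest below 0.004 m and z of case_open in the frame of nest below 0.003 m and angle between the x axis of case_open and the x axis of nest, either way round below 0.1 rad and angle between case_open's own z axis and vertical below 0.08 rad and value of joint lid below 0.002 m and value of joint lever below 0.08 rad and value of joint slide below 0.008 m and linear speed of case_open below 0.01 m/s); the robot touches nothing.
It fails at once if the lever flies back: it returns faster than 2 rad/s while more than 0.15 rad from rest (velocity of joint lever below -2 rad/s and value of joint lever above 0.15 rad).
It fails at once if the finished case is moved by more than 20 mm (distance of case_done from where it was at the start of the episode above 0.02 m).
It also fails if it takes over 72 s, if anything falls off the work surface, if the arm or the gripper's body presses on something with over 40 N, if the wrist force passes 120 N, or if a joint passes its speed limit or range.

ROBOT

A 7-joint arm with a two-finger parallel gripper is mounted at the origin on a cart in front of the work surface, level with it; the furniture and walls round the work are solid. World frame = base frame: x ahead of the robot, y to its left, z up, the work surface at z = 0. Lengths are in m, angles in rad, forces in N, time in s.
With the tool pointing down it reaches from about 0.4 to 0.75 m from the base axis. Payload 19.5 kg.
Tool frame: the origin (TCP) lies between the finger pads; the fingertips stand 17 mm ahead of it and the grasp point (between the pads) lies 2 mm behind it (ctrl.tips_ahead is the distance from the TCP to the fingertips, in m); z points along the fingers, y is the line along which they close (so a half turn about z gives the same grasp; the last joint's range is limited). The gripper opens to 85 mm and grips with 20 to 120 N. Pads are 22 mm wide; open, the fingers measure 114 mm over their backs; the gripper's body (76 mm by 85 mm) begins 54 mm behind the grasp point. The pads swing forward as they close: fully open they stand 13 mm farther back than shut.
Start: joints at [1.159, 0.707, -0.028, 1.485, 0.022, 0.951, -0.075], TCP at [0.208, -0.536, 0.248] pointing down, gripper open.
Joint ranges: [-2.71, 2.71], [-0.32, 2.16], [-1.57, 1.52], [0, 2.45], [-1.46, 4.6], [0, 2.02], [-2.83, 2.83]. Speed limits (rad/s): [1.89, 1.89, 2.57, 2.57, 3.01, 3.01, 3.01].

INTERFACE

Orientations are given as a unit quaternion [x, y, z, w].
In Python, from workcell import ctrl gives the robot as it stands.
- The arm moves only by the tool shift_gripper, called after "Emit:" by a JSON object that holds its "api" and its "payload". Schema: {"type":"object","properties":{"ticks":{"type":"array","items":{"type":"object","properties":{"pos":{"type":"array","items":{"type":"number"},"minItems":3,"maxItems":3},"rotvec":{"type":"array","items":{"type":"number"},"minItems":3,"maxItems":3}},"additionalProperties":false},"minItems":1,"maxItems":8},"jaw":{"type":"number"},"force":{"type":"number"},"only":{"type":"string"},"quiet":{"type":"boolean"},"lines":{"type":"string"}},"required":["ticks"],"additionalProperties":false}. ticks is a list of rows, 1 to 8 of them, each an object with the fields pos (a list: dx, dy, dz in shares of the most that a row can go, 1 being 62.5 mm), rotvec (a list: a rotation vector rx, ry, rz in rad); a field left out counts as zero; each row shifts and turns the commanded pose from where the row before left it, along the tool's axes as they then stand; what a row does not reach is not made up. A row lasts 1/8 s, in which the tool goes at most 0.0625 m and 0.188 rad, less where a joint would pass 70% of its speed; a pose out of reach is approached as far as the arm can. jaw is the opening from 0.0 (shut) to 1.0 (fully open), set as the call begins (left out keeps the last). The fingers move at their own pace and stop on an object; force is the grip in N (left out, the last holds). Time passes only in rows, so rows that do not move let the fingers close. The tool returns the time, the measured TCP pose, the force, the opening and the grip force at its end. only (a regular expression) keeps the lines of the reply that match it, lines (a string "A,B") keeps lines A to B, and quiet returns only ok. Input that does not fit is refused with a message, and nothing moves.
- ctrl.get_obs(): the state, without advancing time (a new reading comes with each control period).
- ctrl.read_camera(name): name is "scene" or "top"; returns (picture, depth): 480x640x3 uint8, red, green, blue; 480x640 float32, m along the optical axis (not along the pixel's ray), 0 where there is no reading.
- ctrl.camera_info(name): a dict with "camera_matrix" (3x3 intrinsics, pixels), "pose" (4x4, takes a point from camera to world coordinates). Camera axes: x right, y down, z forward; pixel columns grow to the right and rows downward; lengths in m; the calibration is good to about 2 mm. A picture is of the moment at which its call begins. camera_info takes no time and is no camera call.
- ctrl.close_job(): hands the job in; it is judged then, once.
The state is a dict: "time_s": time; "q": joint angles; "qvel": joint speeds; "joint_efforts": joint torques, N m; "tool_pos": TCP position; "orientation": TCP orientation; "wrist_force": force on the tool from outside, world axes, zero at the start; "torque": the same for the moment, N m; "grip_width": opening from 0.0 (shut) to 1.0 (fully open); "grip_force": force on a finger pad.
Only numpy, scipy, OpenCV 4.12 (cv2) and the standard library are available. Lean on these libraries where they do the work, as an engineer would, in place of code of your own. Each camera call takes 0.05 s, during which the arm holds its last target. There are 200 camera calls.

## Working session

There is one attempt and no reset: what is moved stays moved. The work goes in short steps, Python scripts to look and compute and a tool call to move; the robot and the scene stay as the last step left them, time stands still between calls to the robot, and variables do not carry over. Pictures are saved under pics/ and viewed, at most 10 in all, crops included, and the job is handed in when it is done.

```bash
ls; mkdir -p pics
```

Run:
```python
from workcell import ctrl
import cv2,numpy as np
for n in("scene","top"):
    im,d=ctrl.read_camera(n); i=ctrl.camera_info(n)
    np.savez(f"{n}0.npz",im=im,d=d,K=i["camera_matrix"],T=i["pose"])
    cv2.imwrite(f"pics/{n}0.png",im[:,:,::-1]); print(n,np.round(i["camera_matrix"],1).tolist(),np.round(i["pose"],3).tolist(),(d>0).mean())
o=ctrl.get_obs();print(o["time_s"],o["tool_pos"],o["orientation"],ctrl.tips_ahead)
```

```text
pics
workcell.py
scene [[606.6, 0.0, 319.2], [0.0, 606.6, 239.1], [0.0, 0.0, 1.0]] [[-0.673, -0.361, 0.646, -0.307], [-0.739, 0.313, -0.596, 0.726], [0.013, -0.879, -0.477, 0.816], [0.0, 0.0, 0.0, 1.0]] 0.9960319010416666
top [[579.0, 0.0, 318.8], [0.0, 579.0, 250.6], [0.0, 0.0, 1.0]] [[0.028, -0.982, 0.187, 0.276], [-1.0, -0.028, 0.004, -0.05], [0.001, -0.187, -0.982, 1.56], [0.0, 0.0, 0.0, 1.0]] 0.9961165364583333
0.1 [ 0.20770981 -0.53593853  0.24789102] [ 9.82956569e-01  1.83837272e-01 -1.16451323e-04 -4.77404333e-04] 0.017
```

View pics/scene0.png

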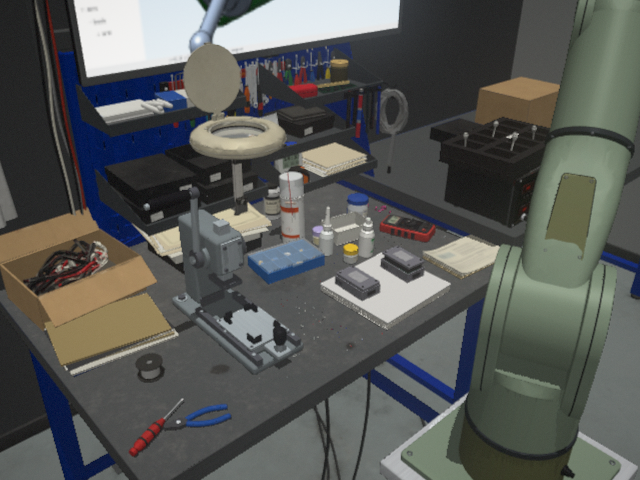

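View pics/top0.png

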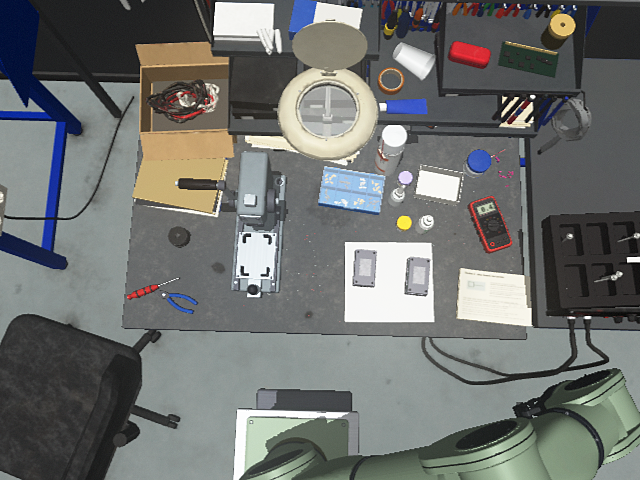

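The top view shows the pad at columns 345-433, rows 243-322, with cases at about (365,268) and (418,276). The nest is at about (256,255), the knob at (254,291) and the lever handle at (200,184). In the scene view the case at (403,262) looks taller than the one at (357,281). Next I'll measure this.

Create h.py:
```python
import numpy as np,cv2
def load(n,k=0):
    z=np.load(f"{n}{k}.npz"); return z["im"],z["d"],z["K"],z["T"]
def pts(d,K,T):
    v,u=np.mgrid[:480,:640]; P=np.stack([(u-K[0,2])/K[0,0]*d,(v-K[1,2])/K[1,1]*d,d],-1)
    return P@T[:3,:3].T+T[:3,3]
def rect(p):
    (c,s,a)=cv2.minAreaRect((p[:,:2]*1000).astype(np.float32))
    if s[0]<s[1]: s=s[::-1]; a=a+90
    a=(a+90)%180-90
    return np.round(c,1),np.round(s,1),round(a,2)
```

Run:
```python
from h import *
for n in("top","scene"):
    im,d,K,T=load(n); P=pts(d,K,T); z=P[...,2]
    hsv=cv2.cvtColor(im,cv2.COLOR_RGB2HSV)
    inb=(P[...,0]>.2)&(P[...,0]<.9)&(P[...,1]>-.45)&(P[...,1]<.4)
    w=inb&(hsv[...,2]>190)&(hsv[...,1]<30)&(abs(z-.022)<.008)
    k,l,s,c=cv2.connectedComponentsWithStats(w.astype(np.uint8)); i=1+s[1:,4].argmax()
    pad=P[l==i]; print(n,"pad",rect(pad),np.median(pad[:,2]))
    # tall regions on pad
    x0,y0=pad[:,:2].min(0);x1,y1=pad[:,:2].max(0)
    m=(P[...,0]>x0)&(P[...,0]<x1)&(P[...,1]>y0)&(P[...,1]<y1)&(z>.035)&(z<.09)
    k,l,s,c=cv2.connectedComponentsWithStats(m.astype(np.uint8))
    for j in range(1,k):
        if s[j,4]>100:
            q=P[l==j]; top=q[q[:,2]>np.percentile(q[:,2],60)-.004]
            print(n,"case",c[j].round(),rect(q),"top z",np.percentile(q[:,2],[10,50,90]).round(4),rect(top))
    m=inb&(z>.03)&(z<.3)&(P[...,1]>-.02)
    k,l,s,c=cv2.connectedComponentsWithStats(m.astype(np.uint8))
    for j in range(1,k):
        if s[j,4]>60:
            q=P[l==j];print(n,"tall",c[j].round(),s[j],q.min(0).round(3),q.max(0).round(3))
```

Run:
```python
from h import *
im=load("top")[0][140:310,160:300]; cv2.imwrite("pics/c1.png",cv2.resize(im[:,:,::-1],None,fx=3.5,fy=3.5,interpolation=2))
a=load("scene")[0][180:380,160:460]; cv2.imwrite("pics/c2.png",cv2.resize(a[:,:,::-1],None,fx=2.6,fy=2.6,interpolation=2))
```

```text
top pad (array([ 491. , -232.9]), array([234.8, 215.5]), -88.7) 0.022092922749851418
top case [364. 268.] (array([ 521.9, -165.2]), array([97.9, 58.5]), -2.33) top z [0.0477 0.0534 0.0581] (array([ 521.6, -165.1]), array([96.4, 55.5]), -4.0)
top case [417. 276.] (array([ 502.5, -303.6]), array([96.9, 57.5]), -4.07) top z [0.051  0.0652 0.0699] (array([ 502.9, -304.6]), array([95.3, 54.2]), -4.02)
top tall [220. 142.] [ 157   95  141  118 5869] [0.665 0.022 0.03 ] [0.9   0.4   0.262]
top tall [255. 222.] [ 222  151   58  147 5044] [0.436 0.06  0.03 ] [0.774 0.189 0.298]
top tall [177. 236.] [168 227  19  18 143] [0.573 0.315 0.03 ] [0.621 0.364 0.038]
scene pad (array([ 494.5, -232.9]), array([237.9, 217.3]), -88.54) 0.023341346116820927
scene case [403. 262.] (array([ 504.5, -306.4]), array([104.1,  65.8]), -3.99) top z [0.0399 0.0636 0.0686] (array([ 504.8, -304.5]), array([100.9,  60. ]), -4.94)
scene case [358. 281.] (array([ 524.4, -165.7]), array([101.1,  60.5]), -2.48) top z [0.0398 0.0538 0.057 ] (array([ 524.8, -166.8]), array([99.4, 59.5]), -0.08)
scene tall [195. 236.] [ 133  167  114  137 7910] [ 0.605 -0.02   0.03 ] [0.9   0.196 0.299]
scene tall [114. 304.] [  58  253  114  100 5710] [0.666 0.194 0.03 ] [0.898 0.4   0.1  ]
scene tall [253. 330.] [ 195  291  106   74 2896] [0.437 0.062 0.03 ] [0.695 0.182 0.091]
scene tall [149. 362.] [136 354  27  18 280] [0.574 0.313 0.03 ] [0.627 0.364 0.036]
```

View pics/c1.png

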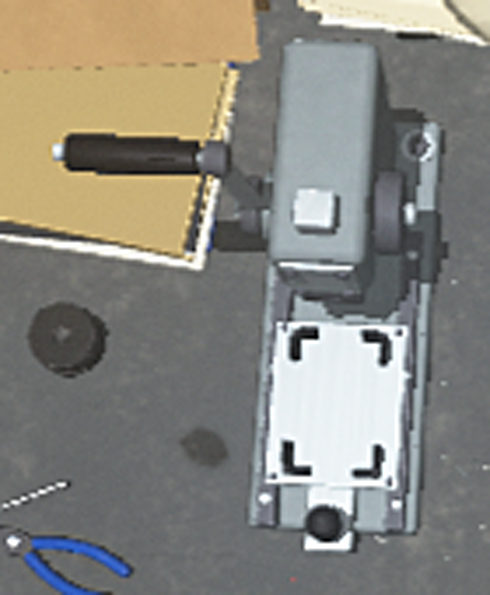

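View pics/c2.png

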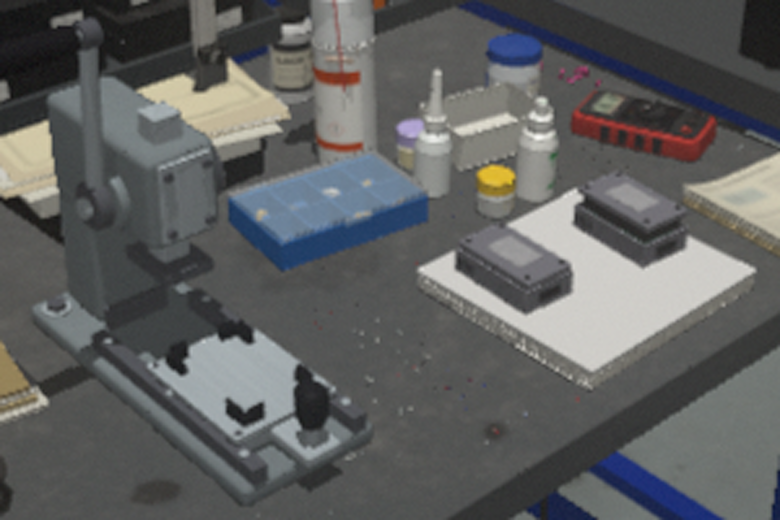

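The crops show the open case is the one at world y≈-0.305 (scene 403,262). Its top is at 0.065-0.068 m against 0.054 m for the finished one. The nest is out, with four black corners (crop 302,342; 378,347; 296,458; 371,462) and the knob at (325,522).

Run:
```python
from h import *
for n in("top","scene"):
    im,d,K,T=load(n); P=pts(d,K,T); z=P[...,2]; v=im.max(2)
    reg=(P[...,0]>.40)&(P[...,0]<.70)&(P[...,1]>.04)&(P[...,1]<.21)
    m=reg&(v<60)&(z>.040)&(z<.10)
    k,l,s,c=cv2.connectedComponentsWithStats(m.astype(np.uint8))
    for j in range(1,k):
        if s[j,4]>12:
            q=P[l==j]; print(n,"black",c[j].round(1),s[j,4],"min",q.min(0).round(4),"max",q.max(0).round(4),"mean",q.mean(0).round(4))
    m=(P[...,0]>.5)&(P[...,0]<.85)&(P[...,1]>.1)&(P[...,1]<.4)&(z>.29)&(z<.36)
    k,l,s,c=cv2.connectedComponentsWithStats(m.astype(np.uint8))
    for j in range(1,k):
        if s[j,4]>20:
            q=P[l==j]; print(n,"handle",c[j].round(1),s[j,4],q.min(0).round(4),q.max(0).round(4),q.mean(0).round(4),rect(q))
    # white plate of slide
    m=reg&(v>150)&(abs(z-.042)<.006)
    k,l,s,c=cv2.connectedComponentsWithStats(m.astype(np.uint8)); j=1+s[1:,4].argmax(); q=P[l==j]
    print(n,"plate",rect(q),np.median(q[:,2]))
    # head top (190-235)
    m=(P[...,0]>.5)&(P[...,0]<.85)&(P[...,1]>.05)&(P[...,1]<.2)&(abs(z-.225)<.006)
    print(n,"head",rect(P[m]),np.median(P[m][:,2]))
    m=(P[...,0]>.5)&(P[...,0]<.85)&(P[...,1]>.05)&(P[...,1]<.2)&(abs(z-.248)<.006)
    if m.sum()>20: print(n,"ram",rect(P[m]),np.median(P[m][:,2]))
    m=(P[...,0]>.4)&(P[...,0]<.85)&(P[...,1]>.0)&(P[...,1]<.25)&(abs(z-.018)<.004)
    print(n,"base",rect(P[m]))
```

```text
top black [245.8 237.1] 32 min [0.58   0.1404 0.0432] max [0.6026 0.1586 0.0599] mean [0.594  0.1514 0.0513]
top black [267.5 237.4] 24 min [0.5789 0.0861 0.0438] max [0.6007 0.1031 0.061 ] mean [0.5941 0.0934 0.0543]
top black [243.2 271.4] 27 min [0.4913 0.1413 0.0413] max [0.5154 0.1598 0.0579] mean [0.5015 0.1536 0.0515]
top black [252.4 289.5] 46 min [0.4402 0.1142 0.0611] max [0.4624 0.1354 0.0922] mean [0.4509 0.1234 0.0814]
top handle [200.8 184.1] 539 [0.6401 0.1668 0.2907] [0.6657 0.2765 0.345 ] [0.6511 0.2192 0.3331] (array([652.9, 221.7]), array([109.7,  24.6]), 88.72)
top plate (array([547.6, 123.3]), array([128.4, 103.1]), -1.72) 0.04169364130933073
top head (array([690.9, 133. ]), array([163.2,  90.1]), -1.5) 0.22388058521513865
top ram (array([646.8, 143.6]), array([68.8, 26.3]), 83.24) 0.24651546816425285
top base (array([636.6, 153.9]), array([364.2, 192.7]), -1.1)
scene black [250.3 306.7] 77 min [0.5809 0.084  0.0446] max [0.6075 0.1061 0.0594] mean [0.5965 0.094  0.0522]
scene black [227.9 316.9] 69 min [0.5825 0.1379 0.044 ] max [0.6067 0.1614 0.0587] mean [0.5974 0.1522 0.0523]
scene black [279.1 334. ] 236 min [0.4407 0.0862 0.0462] max [0.5186 0.1387 0.0905] mean [0.459  0.1239 0.0724]
scene black [253.7 338.6] 69 min [0.4929 0.1415 0.0424] max [0.5204 0.1613 0.0598] mean [0.5031 0.1548 0.0508]
scene handle [174.1 200.1] 785 [0.6404 0.1626 0.2903] [0.6678 0.2782 0.3418] [0.6494 0.2191 0.3276] (array([652.3, 220.5]), array([115.7,  25.5]), 86.74)
scene plate (array([552.8, 122.1]), array([129.6, 101.7]), -1.25) 0.04243038434623181
scene head (array([694.1, 133.2]), array([166.6,  92.3]), -2.21) 0.224870706310481
scene ram (array([649.4, 144.9]), array([76. , 31.4]), 79.72) 0.24749889887251197
scene base (array([636.8, 153.7]), array([364.8, 193.8]), -1.38)
```

Create go.py:
```python
# go.py x y z yaw_deg : remaining turn (tool rotvec) and shift, in present axes and in the turned axes (tool pointing down)
import sys,numpy as np
from scipy.spatial.transform import Rotation as R
from workcell import ctrl
x,y,z,a=map(float,sys.argv[1:5]); o=ctrl.get_obs()
r=R.from_quat(o["orientation"]); t=R.from_euler("z",a,degrees=True)*R.from_quat([1,0,0,0])
if len(sys.argv)>5: t=t*R.from_euler("x",float(sys.argv[5]),degrees=True)  # tilt about tool x
d=np.array([x,y,z])-o["tool_pos"]
print("t",round(o["time_s"],2),"pos",np.round(o["tool_pos"],4),"turn",(r.inv()*t).as_rotvec().round(3),"now-axes",r.inv().apply(d).round(4),"turned-axes",t.inv().apply(d).round(4),"F",np.round(o["wrist_force"],1),"grip",round(o["grip_width"],3),round(o["grip_force"],1))
```

```bash
python3 go.py .503 -.305 .14 -4
```

```text
t 0.1 pos [ 0.2077 -0.5359  0.2479] turn [-0.001  0.     0.44 ] now-axes [ 0.3588 -0.1085  0.108 ] turned-axes [ 0.2785 -0.251   0.1079] F [-0.2 -0.9 -0.2] grip 1.001 0.0
```
The rows are not in the units I measure in: shifts go in shares of 62.5 mm. I convert before sending: 0.04 m is 0.64, -0.036 m is -0.576.

Emit:
{"api": "shift_gripper", "payload": {"ticks": [{"rotvec": [0,0,0.147]},{"rotvec": [0,0,0.147]},{"rotvec": [0,0,0.146]},{"pos": [0.64,-0.576,0]},{"pos": [0.64,-0.576,0]},{"pos": [0.64,-0.576,0]},{"pos": [0.64,-0.576,0]},{"pos": [0.64,-0.576,0.32]}], "jaw": 1.0, "force": 40}}

```text
time_s: 1.1
tool_pos: [0.4215, -0.3696, 0.2288]
orientation: [0.999, -0.035, 0.001, 0.001]
wrist_force: [0.7, -0.9, -0.8]
grip_width: 1.001
grip_force: 0.0
```

```bash
python3 go.py .503 -.305 .14 -4
```

```text
t 1.1 pos [ 0.4215 -0.3696  0.2288] turn [ 0.001 -0.002 -0.   ] now-axes [ 0.0766 -0.0703  0.0888] turned-axes [ 0.0768 -0.0702  0.0888] F [ 0.7 -0.9 -0.8] grip 1.001 0.0
```

Converted, 0.04 m is 0.64, 0.039 m is 0.624.

Emit:
{"api": "shift_gripper", "payload": {"ticks": [{"pos": [0.608,-0.56,0.32]},{"pos": [0.624,-0.56,0.32]},{"pos": [0,0,0.64]},{"pos": [0,0,0.128]},{}]}}

```text
time_s: 1.72
tool_pos: [0.5013, -0.3068, 0.1408]
orientation: [0.999, -0.036, -0.0, 0.0]
wrist_force: [0.2, 0.0, 0.6]
grip_width: 0.997
grip_force: 0.0
```

```bash
python3 go.py .503 -.305 .043 -4
```

```text
t 1.73 pos [ 0.5013 -0.3068  0.1408] turn [ 0.     0.    -0.001] now-axes [ 0.0016 -0.0019  0.0978] turned-axes [ 0.0016 -0.0019  0.0978] F [0.2 0.  0.6] grip 0.997 0.0
```

Emit:
{"api": "shift_gripper", "payload": {"ticks": [{"pos": [0.032,-0.032,0.56]},{"pos": [0,0,0.56]},{"pos": [0,0,0.288]},{"pos": [0,0,0.16]},{}]}}

```text
time_s: 2.35
tool_pos: [0.504, -0.3046, 0.0428]
orientation: [0.999, -0.035, 0.0, 0.0]
wrist_force: [-0.4, -0.6, 0.3]
grip_width: 1.001
grip_force: 0.0
```

```bash
python3 go.py .503 -.305 .043 -4
```

```text
t 2.35 pos [ 0.504  -0.3046  0.0428] turn [ 0.    -0.    -0.001] now-axes [-0.0009  0.0005 -0.0002] turned-axes [-0.0009  0.0005 -0.0002] F [-0.4 -0.6  0.3] grip 1.001 0.0
```

Emit:
{"api": "shift_gripper", "payload": {"ticks": [{},{},{},{},{},{},{},{}], "jaw": 0.4, "force": 40}}

```text
time_s: 3.35
tool_pos: [0.5041, -0.3045, 0.0433]
orientation: [0.999, -0.035, 0.001, 0.0]
wrist_force: [-1.0, 1.1, 10.1]
grip_width: 0.667
grip_force: 42.0
```

```bash
python3 go.py .503 -.305 .043 -4
```

```text
t 3.35 pos [ 0.5041 -0.3045  0.0433] turn [ 0.    -0.001 -0.001] now-axes [-0.0011  0.0006  0.0003] turned-axes [-0.0011  0.0006  0.0003] F [-1.   1.1 10.1] grip 0.667 42.0
```

Converted, -0.05 m is -0.8, -0.04 m is -0.64.

Emit:
{"api": "shift_gripper", "payload": {"ticks": [{"pos": [0,0,-0.16]},{"pos": [0,0,-0.64]},{"pos": [0,0,-0.8]},{"pos": [0,0,-0.64],"rotvec": [0,0,-0.044]},{},{}]}}

```text
time_s: 4.1
tool_pos: [0.5035, -0.3041, 0.1819]
orientation: [1.0, -0.013, -0.0, -0.0]
wrist_force: [0.5, -0.6, -3.3]
grip_width: 0.669
grip_force: 44.5
```

```bash
python3 go.py .547 .123 .18 -1.5
```

Run:
```python
from workcell import ctrl
from h import *
im,d=ctrl.read_camera("scene"); i=ctrl.camera_info("scene")
np.savez("scene1.npz",im=im,d=d,K=i["camera_matrix"],T=i["pose"])
cv2.imwrite("pics/g1.png",cv2.resize(im[130:330,300:500,::-1],None,fx=3,fy=3))
```

```text
t 4.1 pos [ 0.5035 -0.3041  0.1819] turn [-0.001  0.001 -0.   ] now-axes [ 0.0321 -0.4281  0.0021] turned-axes [ 0.0323 -0.428   0.0019] F [ 0.5 -0.6 -3.3] grip 0.669 44.5
```

View pics/g1.png

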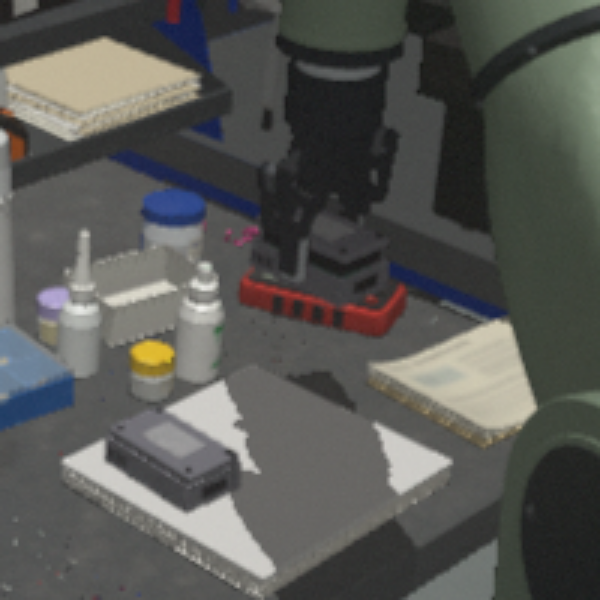

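The case hangs level between the fingers at crop (330,250), and the finished one hasn't moved. Next I move it over the nest.

Emit:
{"api": "shift_gripper", "payload": {"ticks": [{"pos": [0,-0.8,0]},{"pos": [0.08,-0.96,0]},{"pos": [0.16,-0.96,0]},{"pos": [0.16,-0.96,0]},{"pos": [0.08,-0.96,0]},{"pos": [0.048,-0.96,0]},{"pos": [0.016,-0.96,0]},{"pos": [0,-0.288,0]}]}}

```text
time_s: 5.15
tool_pos: [0.5481, 0.1267, 0.1811]
orientation: [1.0, -0.011, -0.001, -0.0]
wrist_force: [0.5, -0.7, -1.7]
grip_width: 0.668
grip_force: 44.4
```

Emit:
{"api": "shift_gripper", "payload": {"ticks": [{"pos": [0,0,0.48]},{"pos": [0,0,0.48]},{"pos": [0,0,0.24]},{},{}]}}

```text
time_s: 5.78
tool_pos: [0.5494, 0.1225, 0.1081]
orientation: [1.0, -0.013, 0.0, -0.0]
wrist_force: [-0.4, 0.1, -1.9]
grip_width: 0.667
grip_force: 44.3
```

```bash
python3 go.py .549 .123 .105 -1.5
```

```text
t 5.78 pos [0.5494 0.1225 0.1081] turn [-0.    -0.001 -0.   ] now-axes [-0.0004 -0.0005  0.0031] turned-axes [-0.0004 -0.0005  0.0031] F [-0.4  0.1 -1.9] grip 0.667 44.3
```

Run:
```python
from workcell import ctrl
from h import *
for n in("scene","top"):
    im,d=ctrl.read_camera(n); i=ctrl.camera_info(n); P=pts(d,i["camera_matrix"],i["pose"]);z=P[...,2]
    if n=="scene": cv2.imwrite("pics/n1.png",cv2.resize(im[230:380,170:340,::-1],None,fx=4,fy=4))
    b=(P[...,0]>.47)&(P[...,0]<.63)&(P[...,1]>.08)&(P[...,1]<.17)
    q=P[b&(z>.09)&(z<.113)]; 
    print(n,len(q),"body x",np.percentile(q[:,0],[1,5,50,95,99]).round(4),"y",np.percentile(q[:,1],[1,5,50,95,99]).round(4))
    m=(b&(z>.118)&(z<.14)&(im.max(2)>60)); print("lid top z",np.percentile(z[m],[50,90]).round(4),rect(P[m]))
    # front face and left face
    m=b&(z>.09)&(z<.108)&(P[...,1]>.105)&(P[...,1]<.14)&(P[...,0]<.52); f=P[m]; 
    if len(f)>5: print("front face x",np.median(f[:,0]).round(4),len(f))
    m=b&(z>.044)&(z<.062)&(im.max(2)<60); k,l,s,c=cv2.connectedComponentsWithStats(m.astype(np.uint8))
    for j in range(1,k):
        if s[j,4]>12: g=P[l==j]; print("black",c[j].round(),s[j,4],g.min(0).round(4),g.max(0).round(4))
```

```text
scene 474 body x [0.5001 0.5018 0.51   0.5867 0.6055] y [0.0949 0.0984 0.1411 0.1579 0.1629]
lid top z [0.1313 0.1333] (array([536.9, 116.4]), array([95.4, 72.3]), -39.66)
front face x 0.5038 113
black [228. 317.] 65 [0.5799 0.1398 0.0442] [0.6087 0.1594 0.0601]
black [276. 325.] 45 [0.496  0.0857 0.0443] [0.5206 0.1098 0.06  ]
black [254. 339.] 73 [0.4918 0.1419 0.0444] [0.5208 0.162  0.0589]
top 51 body x [0.4996 0.4998 0.5154 0.5859 0.5924] y [0.084  0.0893 0.0959 0.1114 0.1144]
lid top z [0.1291 0.1334] (array([517.1, 104.2]), array([30.8, 16.7]), 2.87)
black [269. 237.] 19 [0.5812 0.0861 0.0481] [0.6044 0.0956 0.0605]
black [266. 273.] 29 [0.4917 0.0876 0.0452] [0.515  0.1066 0.059 ]
```

View pics/n1.png

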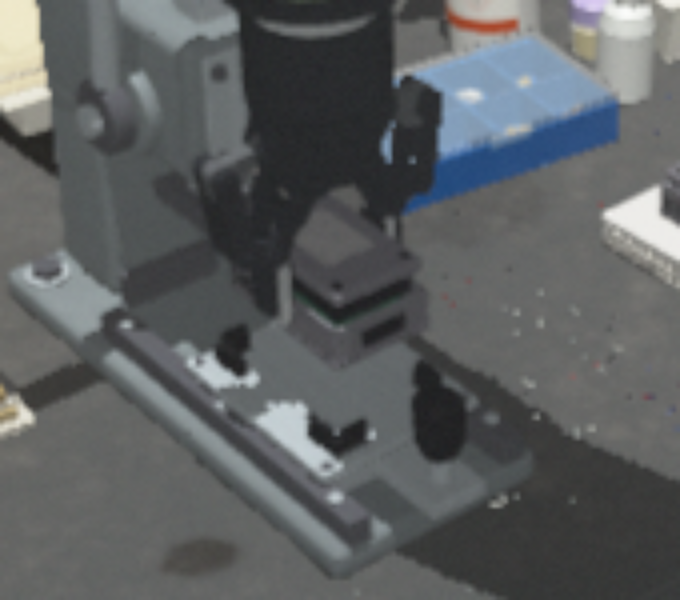

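The case hangs over the nest, with its front face at crop (370,330) and the near-left corner at (338,430). It is about 1 mm too far in, so I'll shift it 1 mm out and descend in stages, watching the force.

Converted, -0.001 m is -0.016, 0.02 m is 0.32.

Emit:
{"api": "shift_gripper", "payload": {"ticks": [{"pos": [-0.016,0,0.32]},{"pos": [0,0,0.128]},{"pos": [0,0,0.064]},{"pos": [0,0,0.048]},{}]}}

```text
time_s: 6.5
tool_pos: [0.5481, 0.1227, 0.0725]
orientation: [1.0, -0.013, 0.0, -0.0]
wrist_force: [-0.3, 0.0, -1.3]
grip_width: 0.67
grip_force: 44.3
```

```bash
python3 go.py .548 .123 .0635 -1.5
```

```text
t 6.5 pos [0.5481 0.1227 0.0725] turn [-0. -0. -0.] now-axes [-0.0001 -0.0003  0.009 ] turned-axes [-0.0001 -0.0003  0.009 ] F [-0.3  0.  -1.3] grip 0.67 44.3
```

Emit:
{"api": "shift_gripper", "payload": {"ticks": [{"pos": [0,0,0.048]},{}]}}

```text
time_s: 6.75
tool_pos: [0.5481, 0.1231, 0.0692]
orientation: [1.0, -0.013, 0.0, -0.0]
wrist_force: [0.9, 2.4, -2.6]
grip_width: 0.664
grip_force: 44.3
```

```bash
python3 go.py .548 .123 .0635 -1.5
```

```text
t 6.75 pos [0.5481 0.1231 0.0692] turn [-0.001 -0.     0.   ] now-axes [-0.0001  0.0001  0.0057] turned-axes [-0.0001  0.0001  0.0057] F [ 0.9  2.4 -2.6] grip 0.664 44.3
```

Emit:
{"api": "shift_gripper", "payload": {"ticks": [{"pos": [0,-0.008,0.032]},{"pos": [0,0,0.032]},{}]}}

```text
time_s: 7.12
tool_pos: [0.548, 0.1232, 0.0652]
orientation: [1.0, -0.013, -0.0, -0.0]
wrist_force: [0.3, 0.5, -2.6]
grip_width: 0.668
grip_force: 44.3
```

Emit:
{"api": "shift_gripper", "payload": {"ticks": [{"pos": [0,0,0.016]},{"pos": [0,0,0.016]},{}]}}

```text
time_s: 7.5
tool_pos: [0.548, 0.1232, 0.0633]
orientation: [1.0, -0.013, -0.0, -0.0]
wrist_force: [0.4, 0.6, -1.9]
grip_width: 0.668
grip_force: 44.5
```

Emit:
{"api": "shift_gripper", "payload": {"ticks": [{"pos": [0,0,0.0112]},{}]}}

```text
time_s: 7.75
tool_pos: [0.5481, 0.1232, 0.0628]
orientation: [1.0, -0.013, 0.0, -0.0]
wrist_force: [-0.6, 1.1, 2.6]
grip_width: 0.668
grip_force: 45.0
```

Emit:
{"api": "shift_gripper", "payload": {"ticks": [{"pos": [0,0,0.0112]},{}]}}

```text
time_s: 8.0
tool_pos: [0.5486, 0.1232, 0.0627]
orientation: [1.0, -0.013, 0.001, -0.0]
wrist_force: [-1.3, 0.8, 16.4]
grip_width: 0.664
grip_force: 46.4
```

Contact with the floor at the expected height. I release it, let it settle and rise.

Emit:
{"api": "shift_gripper", "payload": {"ticks": [{"pos": [0,0,-0.0112]},{},{},{}], "jaw": 0.9}}

```text
time_s: 8.5
tool_pos: [0.548, 0.1231, 0.0625]
orientation: [1.0, -0.013, -0.0, -0.0]
wrist_force: [-0.5, 0.0, 0.2]
grip_width: 0.901
grip_force: 0.0
```

Emit:
{"api": "shift_gripper", "payload": {"ticks": [{"pos": [0,0,-0.24]},{"pos": [0,0,-0.48]},{"pos": [0,0,-0.48]},{"pos": [-0.48,0,0]},{"pos": [-0.8,0,0]},{"pos": [-0.8,0,0]},{}]}}

```text
time_s: 9.38
tool_pos: [0.4155, 0.1268, 0.1388]
orientation: [1.0, -0.013, -0.001, -0.0]
wrist_force: [1.3, 1.1, 0.9]
grip_width: 0.903
grip_force: 0.0
```

```bash
python3 - <<'E'
from workcell import ctrl
from h import *
for n in("scene","top"):
    im,d=ctrl.read_camera(n); i=ctrl.camera_info(n); P=pts(d,i["camera_matrix"],i["pose"]);z=P[...,2]
    np.savez(f"{n}2.npz",im=im,d=d,K=i["camera_matrix"],T=i["pose"])
    if n=="scene": cv2.imwrite("pics/n2.png",cv2.resize(im[230:380,170:340,::-1],None,fx=4,fy=4))
    b=(P[...,0]>.47)&(P[...,0]<.63)&(P[...,1]>.08)&(P[...,1]<.17)
    m=b&(z>.075)&(z<.1)&(im.max(2)>55)&(P[...,0]>.49);print(n,"lid",rect(P[m]),np.median(z[m]))
    for nm,lo,hi in (("near",.49,.52),("far",.575,.6)):
        q=P[m&(P[...,0]>lo)&(P[...,0]<hi)]
        print(nm,np.median(q[:,2]).round(4) if len(q) else None)
E
```

```text
scene lid (array([549.1, 123.9]), array([97.6, 54.1]), -4.03) 0.08608968819950658
near 0.0856
far 0.0859
top lid (array([557.1, 123.5]), array([114.1,  54.6]), -1.56) 0.08510675986716476
near 0.0841
far 0.0846
```

View pics/n2.png

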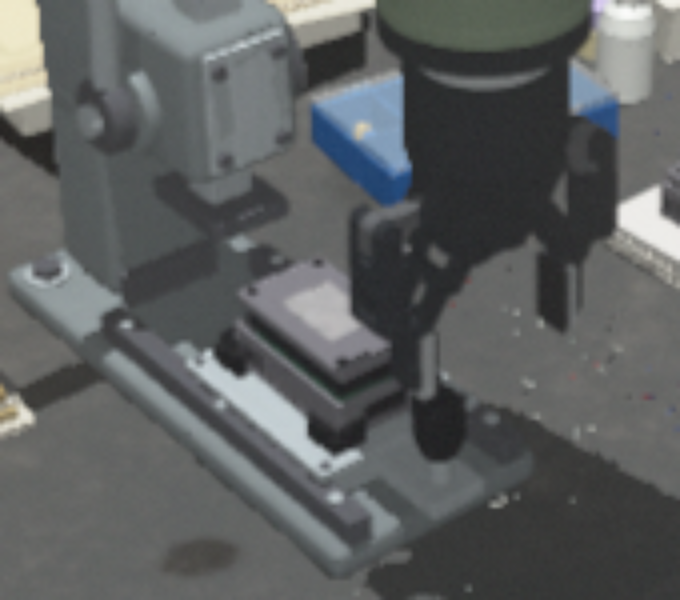

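The case sits flat in the nest between the corners (crop 300,340), with the lid at 85-86 mm (42 + 32 + about 11 up). Next is the knob.

Emit:
{"api": "shift_gripper", "payload": {"ticks": [{"pos": [0.584,0.016,0]},{"pos": [0,0,0.48]},{"pos": [0,0,0.48]},{"pos": [0,0,0.112]},{}]}}

```text
time_s: 10.1
tool_pos: [0.455, 0.1245, 0.071]
orientation: [1.0, -0.013, 0.0, -0.0]
wrist_force: [0.2, -0.5, 0.6]
grip_width: 0.903
grip_force: 0.0
```

```bash
python3 go.py .452 .1252 .072 -1.5
```

```text
t 10.1 pos [0.455  0.1245 0.071 ] turn [-0. -0. -0.] now-axes [-0.003  -0.0006 -0.001 ] turned-axes [-0.003  -0.0006 -0.001 ] F [ 0.2 -0.5  0.6] grip 0.903 0.0
```

Emit:
{"api": "shift_gripper", "payload": {"ticks": [{},{},{},{},{},{},{}], "jaw": 0.1, "force": 40}}

```text
time_s: 10.98
tool_pos: [0.4549, 0.126, 0.0714]
orientation: [1.0, -0.012, 0.001, -0.001]
wrist_force: [-0.8, 9.1, 12.6]
grip_width: 0.296
grip_force: 38.5
```

Emit:
{"api": "shift_gripper", "payload": {"ticks": [{"pos": [0,-0.024,-0.008]},{"pos": [0.128,0,0]},{"pos": [0.192,0,0]},{"pos": [0.224,0,0]},{"pos": [0.224,0,0]},{"pos": [0.224,0,0]},{"pos": [0.192,0,0]},{"pos": [0.128,0,0]}]}}

```text
time_s: 11.98
tool_pos: [0.5371, 0.1245, 0.0715]
orientation: [1.0, -0.013, 0.0, -0.0]
wrist_force: [-4.2, 2.3, 7.1]
grip_width: 0.298
grip_force: 40.5
```

Emit:
{"api": "shift_gripper", "payload": {"ticks": [{"pos": [0.096,0,0]},{"pos": [0.064,0,0]},{}]}}

```text
time_s: 12.35
tool_pos: [0.5473, 0.1243, 0.0715]
orientation: [1.0, -0.013, 0.001, -0.0]
wrist_force: [1.4, 4.2, 3.7]
grip_width: 0.297
grip_force: 40.2
```

Emit:
{"api": "shift_gripper", "payload": {"ticks": [{"pos": [0.048,0,0]},{"pos": [0.032,0,0]},{}]}}

```text
time_s: 12.72
tool_pos: [0.5509, 0.1242, 0.0714]
orientation: [1.0, -0.013, -0.001, -0.0]
wrist_force: [-7.0, 4.4, 11.6]
grip_width: 0.293
grip_force: 41.0
```

Emit:
{"api": "shift_gripper", "payload": {"ticks": [{"pos": [0.048,0,0]},{}]}}

```text
time_s: 12.98
tool_pos: [0.5511, 0.1242, 0.0713]
orientation: [1.0, -0.013, -0.004, -0.0]
wrist_force: [-27.5, 3.7, 26.9]
grip_width: 0.294
grip_force: 42.4
```

Emit:
{"api": "shift_gripper", "payload": {"ticks": [{"pos": [0.048,0,0]},{}]}}

```text
time_s: 13.22
tool_pos: [0.5523, 0.1242, 0.0709]
orientation: [1.0, -0.013, -0.006, -0.0]
wrist_force: [-37.3, 2.9, 28.0]
grip_width: 0.294
grip_force: 42.9
```

The slide is against its stop: force rises and position holds at 0.551, which puts the ram axis at about (0.644, 0.121). I'll relax, release and rise away.

Converted, -0.004 m is -0.064, -0.0012 m is -0.0192.

Emit:
{"api": "shift_gripper", "payload": {"ticks": [{"pos": [-0.064,0,0]},{"pos": [-0.0192,0,-0.016]}]}}

```text
time_s: 13.48
tool_pos: [0.5517, 0.1241, 0.0714]
orientation: [1.0, -0.013, -0.001, -0.0]
wrist_force: [3.3, 6.1, -28.6]
grip_width: 0.293
grip_force: 40.8
```

Emit:
{"api": "shift_gripper", "payload": {"ticks": [{},{},{}], "jaw": 0.8}}

```text
time_s: 13.85
tool_pos: [0.5526, 0.1234, 0.0723]
orientation: [1.0, -0.013, 0.0, 0.0]
wrist_force: [-0.1, 0.2, 0.5]
grip_width: 0.798
grip_force: 0.0
```

Emit:
{"api": "shift_gripper", "payload": {"ticks": [{"pos": [0,0,-0.48]},{"pos": [0,0,-0.64]},{"pos": [-0.48,0,-0.8]},{"pos": [-0.8,0,-0.8]},{"pos": [0,0,-0.96]},{"pos": [0,-0.8,-0.96]},{"pos": [0,-0.8,-0.8]},{}]}}

```text
time_s: 14.85
tool_pos: [0.4805, 0.2125, 0.3907]
orientation: [1.0, -0.011, 0.002, -0.001]
wrist_force: [-0.7, -0.9, -1.4]
grip_width: 0.801
grip_force: 0.0
```

```bash
python3 go.py .653 .229 .40 88.5;python3 go.py .653 .229 .40 -91.5;  python3 - <<'E'
from workcell import ctrl
from h import *
print(np.round(ctrl.get_obs()["q"],3))
im,d,K,T=*ctrl.read_camera("scene"),*ctrl.camera_info("scene").values()
i=ctrl.camera_info("scene");P=pts(d,i["camera_matrix"],i["pose"])
cv2.imwrite("pics/n3.png",cv2.resize(im[150:380,130:360,::-1],None,fx=2.6,fy=2.6))
E
```

```text
t 14.85 pos [0.4805 0.2125 0.3907] turn [ 1.000e-03 -5.000e-03 -1.567e+00] now-axes [ 0.1721 -0.0203 -0.0086] turned-axes [ 0.021   0.172  -0.0093] F [-0.7 -0.9 -1.4] grip 0.801 0.0
t 14.85 pos [0.4805 0.2125 0.3907] turn [-5.000e-03 -1.000e-03  1.575e+00] now-axes [ 0.1721 -0.0203 -0.0086] turned-axes [-0.021  -0.172  -0.0093] F [-0.7 -0.9 -1.4] grip 0.801 0.0
[-0.667  0.515  0.356  1.394 -0.182  1.261 -1.891]
```

View pics/n3.png

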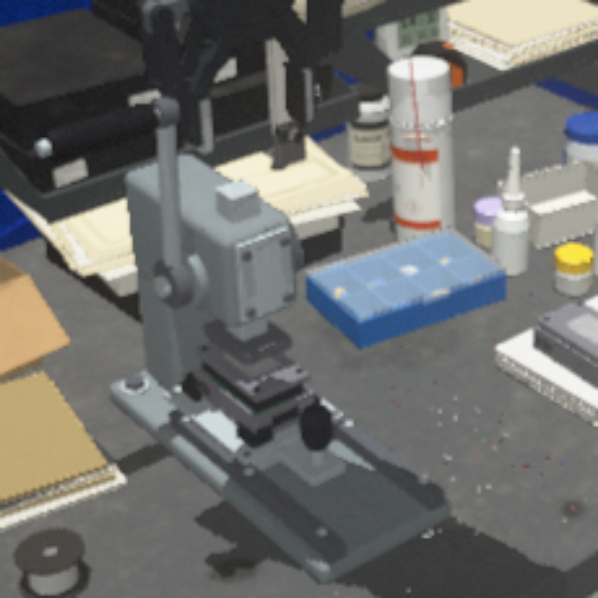

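The nest with the case is under the ram (crop 260,380), and the lever is upright with its handle at (90,140). I'll turn the tool a quarter so the fingers close along x.

Emit:
{"api": "shift_gripper", "payload": {"ticks": [{"rotvec": [0,0,-0.18]},{"rotvec": [0,0,-0.18]},{"rotvec": [0,0,-0.18]},{"rotvec": [0,0,-0.18]},{"rotvec": [0,0,-0.18]},{"rotvec": [0,0,-0.18]},{"rotvec": [0,0,-0.18]},{"rotvec": [0,0,-0.18]}], "jaw": 0.8}}

```text
time_s: 15.9
tool_pos: [0.4803, 0.2084, 0.3877]
orientation: [0.759, 0.651, -0.001, -0.0]
wrist_force: [-0.0, -0.1, -0.9]
grip_width: 0.802
grip_force: 0.0
```

Emit:
{"api": "shift_gripper", "payload": {"ticks": [{"rotvec": [0,0,-0.127]},{}]}}

```text
time_s: 16.15
tool_pos: [0.4804, 0.2085, 0.3879]
orientation: [0.718, 0.696, -0.001, -0.0]
wrist_force: [0.1, 0.4, -0.1]
grip_width: 0.8
grip_force: 0.0
```

```bash
python3 go.py .653 .229 .385 88.5
```

```text
t 16.15 pos [0.4804 0.2085 0.3879] turn [-0.001  0.001 -0.006] now-axes [0.026  0.1718 0.0027] turned-axes [0.025  0.172  0.0029] F [ 0.1  0.4 -0.1] grip 0.8 0.0
```

Converted, 0.05 m is 0.8, 0.04 m is 0.64.

Emit:
{"api": "shift_gripper", "payload": {"ticks": [{"pos": [0.16,0.64,0]},{"pos": [0.16,0.8,0]},{"pos": [0.064,0.8,0]},{"pos": [0,0.48,0]},{},{}]}}

```text
time_s: 16.9
tool_pos: [0.6447, 0.2285, 0.3885]
orientation: [0.718, 0.696, -0.0, -0.0]
wrist_force: [-0.9, -0.7, 0.1]
grip_width: 0.8
grip_force: 0.0
```

```bash
python3 go.py .653 .229 .326 88.5
```

```text
t 16.9 pos [0.6447 0.2285 0.3885] turn [-0.001  0.    -0.006] now-axes [0.0008 0.0083 0.0625] turned-axes [0.0008 0.0083 0.0625] F [-0.9 -0.7  0.1] grip 0.8 0.0
```

Emit:
{"api": "shift_gripper", "payload": {"ticks": [{"pos": [0,0.128,0]},{"pos": [0,0,0.4]},{"pos": [0,0,0.352]},{"pos": [0,0,0.24]},{}]}}

```text
time_s: 17.52
tool_pos: [0.6523, 0.2283, 0.327]
orientation: [0.718, 0.696, -0.0, -0.0]
wrist_force: [0.2, 0.1, 1.8]
grip_width: 0.797
grip_force: 0.0
```

```bash
python3 go.py .653 .229 .326 88.5
```

```text
t 17.52 pos [0.6523 0.2283 0.327 ] turn [-0.001  0.    -0.004] now-axes [0.0007 0.0007 0.001 ] turned-axes [0.0007 0.0007 0.001 ] F [0.2 0.1 1.8] grip 0.797 0.0
```

Emit:
{"api": "shift_gripper", "payload": {"ticks": [{},{},{},{},{},{},{}], "jaw": 0.1, "force": 70}}

```text
time_s: 18.4
tool_pos: [0.6535, 0.2284, 0.3276]
orientation: [0.718, 0.696, 0.001, 0.0]
wrist_force: [3.1, 0.1, 6.8]
grip_width: 0.269
grip_force: 68.5
```

```bash
python3 go.py .653 .229 .326 88.5
```

Run:
```python
import numpy as np
a0=np.arctan2(14,154); q=np.linspace(0,1.13,17); x=-155*np.sin(a0+q); z=155*np.cos(a0+q)
print(np.c_[np.diff(x),-np.diff(z)].round(1).tolist())
```

```text
t 18.4 pos [0.6535 0.2284 0.3276] turn [ 0.002 -0.001 -0.004] now-axes [ 0.0006 -0.0005  0.0016] turned-axes [ 0.0006 -0.0005  0.0016] F [3.1 0.1 6.8] grip 0.269 68.5
[[-10.9, 1.4], [-10.7, 2.1], [-10.6, 2.9], [-10.3, 3.6], [-10.0, 4.3], [-9.7, 5.0], [-9.3, 5.7], [-8.9, 6.4], [-8.4, 7.0], [-7.9, 7.6], [-7.4, 8.1], [-6.8, 8.6], [-6.2, 9.0], [-5.5, 9.5], [-4.8, 9.8], [-4.1, 10.1]]
```

Converted, -0.0109 m is -0.1744, -0.0107 m is -0.1712.

Emit:
{"api": "shift_gripper", "payload": {"ticks": [{"pos": [0,-0.1744,0.0224]},{"pos": [0,-0.1712,0.0336]},{"pos": [0,-0.1696,0.0464]},{"pos": [0,-0.1648,0.0576]},{}]}}

```text
time_s: 19.02
tool_pos: [0.6108, 0.2293, 0.3173]
orientation: [0.718, 0.696, 0.0, 0.0]
wrist_force: [4.8, -1.9, 1.5]
grip_width: 0.269
grip_force: 69.3
```

```bash
python3 go.py .6104 .2284 .3175 88.5
```

```text
t 19.02 pos [0.6108 0.2293 0.3173] turn [ 0.001  0.    -0.004] now-axes [-0.0009 -0.0003 -0.0002] turned-axes [-0.0009 -0.0003 -0.0002] F [ 4.8 -1.9  1.5] grip 0.269 69.3
```

Forces match the spring, and the handle is following the arc.

The rows are not in the units I measure in: shifts go in shares of 62.5 mm. I convert before sending: -0.01 m is -0.16, -0.0097 m is -0.1552.

Emit:
{"api": "shift_gripper", "payload": {"ticks": [{"pos": [0,-0.16,0.0688]},{"pos": [0,-0.1552,0.08]},{"pos": [0,-0.1488,0.0912]},{"pos": [0,-0.1424,0.1024]},{"pos": [0,-0.1344,0.112]},{"pos": [0,-0.1264,0.1216]},{}]}}

```text
time_s: 19.9
tool_pos: [0.5572, 0.2305, 0.281]
orientation: [0.718, 0.696, 0.0, 0.001]
wrist_force: [3.9, -6.1, 6.9]
grip_width: 0.269
grip_force: 69.7
```

```bash
python3 go.py .5565 .2284 .2815 88.5
```

```text
t 19.9 pos [0.5572 0.2305 0.281 ] turn [ 0.001  0.001 -0.005] now-axes [-0.0021 -0.0006 -0.0005] turned-axes [-0.0021 -0.0006 -0.0005] F [ 3.9 -6.1  6.9] grip 0.269 69.7
```

Emit:
{"api": "shift_gripper", "payload": {"ticks": [{"pos": [0,-0.1184,0.1296]},{"pos": [0,-0.1088,0.1376]},{"pos": [0,-0.0992,0.144]},{"pos": [0,-0.088,0.152]},{}]}}

```text
time_s: 20.52
tool_pos: [0.5316, 0.231, 0.2458]
orientation: [0.718, 0.696, -0.0, 0.001]
wrist_force: [4.5, -7.8, 7.6]
grip_width: 0.266
grip_force: 69.9
```

```bash
python3 go.py .5214 .2284 .2265 88.5
```

```text
t 20.52 pos [0.5316 0.231  0.2458] turn [ 0.001  0.001 -0.005] now-axes [-0.0029 -0.0101  0.0193] turned-axes [-0.0029 -0.0101  0.0193] F [ 4.5 -7.8  7.6] grip 0.266 69.9
```

Converted, 0.0101 m is 0.1616, 0.0098 m is 0.1568.

Emit:
{"api": "shift_gripper", "payload": {"ticks": [{"pos": [-0.008,-0.0768,0.1568]},{"pos": [-0.008,-0.0656,0.1616]},{}]}}

```text
time_s: 20.9
tool_pos: [0.5232, 0.2311, 0.2268]
orientation: [0.718, 0.696, 0.001, 0.001]
wrist_force: [3.9, -3.7, 15.2]
grip_width: 0.266
grip_force: 70.6
```

Emit:
{"api": "shift_gripper", "payload": {"ticks": [{"pos": [0,-0.008,0.024]},{}]}}

```text
time_s: 21.15
tool_pos: [0.5231, 0.2312, 0.2261]
orientation: [0.718, 0.696, 0.002, 0.001]
wrist_force: [2.8, -6.1, 26.6]
grip_width: 0.27
grip_force: 71.9
```

```bash
python3 go.py .5214 .2284 .2265 88.5
```

```text
t 21.15 pos [0.5231 0.2312 0.2261] turn [ 0.004 -0.001 -0.005] now-axes [-0.0028 -0.0016 -0.0004] turned-axes [-0.0028 -0.0016 -0.0004] F [ 2.8 -6.1 26.6] grip 0.27 71.9
```

At the lower stop (force rises, displacement matches the full stroke). I hold briefly and then ease back, reversing the arc.

Converted, -0.0105 m is -0.168, -0.0098 m is -0.1568.

Emit:
{"api": "shift_gripper", "payload": {"ticks": [{"pos": [0,0,0.016]},{},{"pos": [0,0,-0.024]},{"pos": [0,0.0688,-0.168]},{"pos": [0,0.0768,-0.1568]},{"pos": [0,0.088,-0.152]},{"pos": [0,0.0992,-0.144]},{}]}}

```text
time_s: 22.15
tool_pos: [0.5434, 0.2306, 0.2647]
orientation: [0.718, 0.696, 0.001, 0.001]
wrist_force: [3.1, -1.3, 6.4]
grip_width: 0.269
grip_force: 69.8
```

```bash
python3 go.py .5214 .2284 .2265 88.5
```

```text
t 22.15 pos [0.5434 0.2306 0.2647] turn [ 0.003 -0.001 -0.005] now-axes [-0.003  -0.022   0.0381] turned-axes [-0.0028 -0.022   0.0382] F [ 3.1 -1.3  6.4] grip 0.269 69.8
```

Emit:
{"api": "shift_gripper", "payload": {"ticks": [{"pos": [0,0.1088,-0.1376]},{"pos": [0,0.1184,-0.1296]},{"pos": [0,0.1264,-0.1216]},{"pos": [0,0.1344,-0.112]},{"pos": [0,0.1424,-0.1024]},{"pos": [0,0.1488,-0.0912]},{}]}}

```text
time_s: 23.02
tool_pos: [0.5918, 0.2296, 0.3078]
orientation: [0.718, 0.696, 0.001, 0.0]
wrist_force: [0.6, 1.0, 9.9]
grip_width: 0.27
grip_force: 70.0
```

```bash
python3 go.py .5214 .2284 .2265 88.5
```

```text
t 23.02 pos [0.5918 0.2296 0.3078] turn [ 0.002 -0.002 -0.004] now-axes [-0.0035 -0.0704  0.0812] turned-axes [-0.0031 -0.0703  0.0813] F [0.6 1.  9.9] grip 0.27 70.0
```

Six rows are left to the rest position, plus a small overdrive to seat it.

Emit:
{"api": "shift_gripper", "payload": {"ticks": [{"pos": [0,0.1552,-0.08]},{"pos": [0,0.16,-0.0688]},{"pos": [0,0.1648,-0.0576]},{"pos": [0,0.1696,-0.0464]},{"pos": [0,0.1712,-0.0336]},{"pos": [0,0.1744,-0.0224]},{}]}}

```text
time_s: 23.9
tool_pos: [0.6539, 0.2283, 0.3275]
orientation: [0.717, 0.697, 0.002, -0.0]
wrist_force: [1.8, 4.6, 13.4]
grip_width: 0.268
grip_force: 70.4
```

```bash
python3 go.py .6535 .2284 .3276 88.5
```

```text
t 23.9 pos [0.6539 0.2283 0.3275] turn [ 0.003 -0.003 -0.003] now-axes [ 0.     -0.0004 -0.0001] turned-axes [ 0.     -0.0004 -0.0001] F [ 1.8  4.6 13.4] grip 0.268 70.4
```

Emit:
{"api": "shift_gripper", "payload": {"ticks": [{"pos": [0,0.016,0]},{}]}}

```text
time_s: 24.15
tool_pos: [0.6544, 0.2283, 0.3275]
orientation: [0.717, 0.697, 0.002, -0.0]
wrist_force: [2.1, 3.2, 11.6]
grip_width: 0.269
grip_force: 70.3
```

Emit:
{"api": "shift_gripper", "payload": {"ticks": [{},{},{},{}], "jaw": 0.8}}

```text
time_s: 24.65
tool_pos: [0.6538, 0.2273, 0.3261]
orientation: [0.718, 0.696, -0.0, -0.0]
wrist_force: [-1.1, 0.0, -0.5]
grip_width: 0.797
grip_force: 0.0
```

Emit:
{"api": "shift_gripper", "payload": {"ticks": [{"pos": [0,0,-0.32]},{"pos": [0,0,-0.4]},{"pos": [0,-0.16,-0.48]},{"pos": [0,-0.8,0]},{"pos": [0,-0.96,0]},{"pos": [0,-0.96,0]},{}]}}

```text
time_s: 25.52
tool_pos: [0.4993, 0.2336, 0.4032]
orientation: [0.717, 0.697, -0.001, -0.001]
wrist_force: [1.6, -0.1, 1.6]
grip_width: 0.801
grip_force: 0.0
```

```bash
python3 go.py .48 .126 .25 -1.5
```

Run:
```python
from workcell import ctrl
from h import *
im,d=ctrl.read_camera("scene");i=ctrl.camera_info("scene");P=pts(d,i["camera_matrix"],i["pose"]);z=P[...,2]
cv2.imwrite("pics/n4.png",cv2.resize(im[150:380,130:360,::-1],None,fx=2.6,fy=2.6))
```

```text
t 25.52 pos [0.4993 0.2336 0.4032] turn [-1.00e-03  2.00e-03  1.57e+00] now-axes [-0.108  -0.0161  0.1532] turned-axes [-0.0165  0.1081  0.1532] F [ 1.6 -0.1  1.6] grip 0.801 0.0
```

View pics/n4.png

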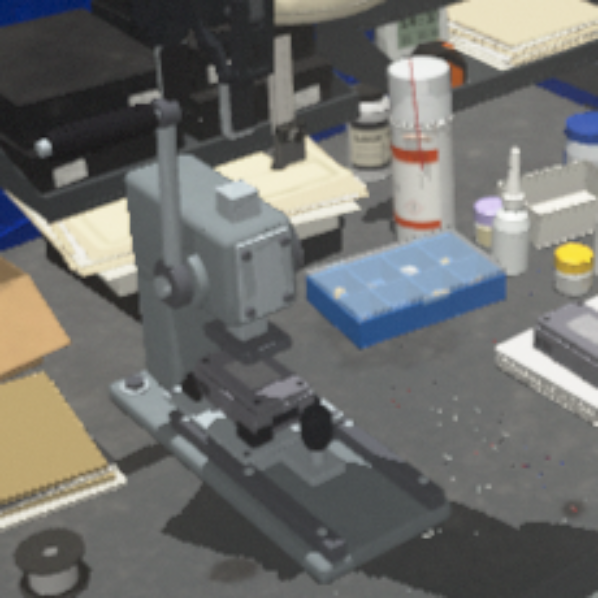

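The lid is home (crop 260,385, no gap), and the lever is upright at rest. I turn back and go to the knob.

Emit:
{"api": "shift_gripper", "payload": {"ticks": [{"rotvec": [0,0,0.175]},{"rotvec": [0,0,0.175]},{"rotvec": [0,0,0.175]},{"rotvec": [0,0,0.175]},{"rotvec": [0,0,0.175]},{"rotvec": [0,0,0.175]},{"rotvec": [0,0,0.175]},{"rotvec": [0,0,0.175]}]}}

```text
time_s: 26.58
tool_pos: [0.5044, 0.2338, 0.4024]
orientation: [0.998, 0.067, 0.0, 0.0]
wrist_force: [-0.0, 0.0, -0.5]
grip_width: 0.8
grip_force: 0.0
```

Emit:
{"api": "shift_gripper", "payload": {"ticks": [{"rotvec": [0,0,0.17]},{"pos": [-0.32,0.64,0.8]},{"pos": [0,0.8,0.8]},{"pos": [0,0.288,0.8]},{"pos": [0,0,0.8]},{"pos": [0,0,0.8]},{}]}}

```text
time_s: 27.45
tool_pos: [0.4825, 0.1357, 0.1611]
orientation: [1.0, -0.015, -0.002, 0.001]
wrist_force: [-0.2, -0.3, 0.1]
grip_width: 0.8
grip_force: 0.0
```

```bash
python3 go.py .551 .1235 .072 -1.5
```

```text
t 27.45 pos [0.4825 0.1357 0.1611] turn [ 0.001  0.004 -0.003] now-axes [0.0692 0.01   0.0888] turned-axes [0.0688 0.0104 0.0891] F [-0.2 -0.3  0.1] grip 0.8 0.0
```

Converted, 0.035 m is 0.56, 0.03 m is 0.48.

Emit:
{"api": "shift_gripper", "payload": {"ticks": [{"pos": [0.48,0.096,0]},{"pos": [0.56,0.072,0]},{}]}}

```text
time_s: 27.82
tool_pos: [0.5499, 0.123, 0.1651]
orientation: [1.0, -0.015, 0.002, -0.0]
wrist_force: [-0.7, -0.2, 0.7]
grip_width: 0.799
grip_force: 0.0
```

```bash
python3 go.py .549 .1235 .072 -1.5
```

```text
t 27.82 pos [0.5499 0.123  0.1651] turn [-0.    -0.003 -0.004] now-axes [-0.0012 -0.0005  0.0931] turned-axes [-0.0009 -0.0005  0.0931] F [-0.7 -0.2  0.7] grip 0.799 0.0
```

Emit:
{"api": "shift_gripper", "payload": {"ticks": [{"pos": [0,0,0.56]},{"pos": [0,0,0.56]},{"pos": [0,0,0.352]},{}]}}

```text
time_s: 28.32
tool_pos: [0.5472, 0.1239, 0.0716]
orientation: [1.0, -0.014, -0.0, -0.0]
wrist_force: [-0.0, -0.3, -0.4]
grip_width: 0.801
grip_force: 0.0
```

Emit:
{"api": "shift_gripper", "payload": {"ticks": [{},{},{},{},{},{}], "jaw": 0.1, "force": 40}}

```text
time_s: 29.08
tool_pos: [0.5476, 0.1243, 0.0724]
orientation: [1.0, -0.014, 0.001, -0.001]
wrist_force: [-1.9, 2.8, 12.7]
grip_width: 0.295
grip_force: 38.6
```

Emit:
{"api": "shift_gripper", "payload": {"ticks": [{"pos": [-0.128,0,-0.008]},{"pos": [-0.224,0,0]},{"pos": [-0.256,0,0]},{"pos": [-0.256,0,0]},{"pos": [-0.256,0,0]},{"pos": [-0.224,0,0]},{"pos": [-0.16,0,0]},{"pos": [-0.096,0,0]}]}}

```text
time_s: 30.08
tool_pos: [0.4473, 0.1264, 0.0725]
orientation: [1.0, -0.015, 0.001, -0.0]
wrist_force: [3.5, -2.7, 8.6]
grip_width: 0.291
grip_force: 39.8
```

Emit:
{"api": "shift_gripper", "payload": {"ticks": [{"pos": [-0.08,0,0]},{"pos": [-0.048,0,0]},{}]}}

```text
time_s: 30.45
tool_pos: [0.4392, 0.1266, 0.0724]
orientation: [1.0, -0.015, 0.0, -0.0]
wrist_force: [-1.0, -3.7, 12.2]
grip_width: 0.289
grip_force: 40.1
```

Converted, -0.003 m is -0.048.

Emit:
{"api": "shift_gripper", "payload": {"ticks": [{"pos": [-0.048,0,0]},{}]}}

```text
time_s: 30.7
tool_pos: [0.4379, 0.1266, 0.0725]
orientation: [1.0, -0.015, 0.002, -0.0]
wrist_force: [8.6, -4.3, 4.1]
grip_width: 0.291
grip_force: 40.0
```

Emit:
{"api": "shift_gripper", "payload": {"ticks": [{"pos": [-0.048,0,0]},{}]}}

```text
time_s: 30.95
tool_pos: [0.4377, 0.1266, 0.0725]
orientation: [1.0, -0.016, 0.005, -0.0]
wrist_force: [26.3, -4.8, -7.5]
grip_width: 0.293
grip_force: 40.6
```

Outer stop reached (110 mm of travel). I relax, release, rise away and look.

Converted, 0.0035 m is 0.056.

Emit:
{"api": "shift_gripper", "payload": {"ticks": [{"pos": [0.056,0,0]},{}]}}

```text
time_s: 31.2
tool_pos: [0.4379, 0.1266, 0.0725]
orientation: [1.0, -0.015, 0.002, -0.0]
wrist_force: [6.1, -4.5, 7.0]
grip_width: 0.294
grip_force: 42.1
```

Emit:
{"api": "shift_gripper", "payload": {"ticks": [{},{},{}], "jaw": 0.85}}

```text
time_s: 31.58
tool_pos: [0.4364, 0.1271, 0.0717]
orientation: [1.0, -0.014, -0.0, -0.0]
wrist_force: [0.7, 0.2, 0.8]
grip_width: 0.846
grip_force: 0.0
```

Emit:
{"api": "shift_gripper", "payload": {"ticks": [{"pos": [0,0,-0.48]},{"pos": [0,0,-0.8]},{"pos": [0,0.48,-0.8]},{"pos": [0,0.96,-0.48]},{"pos": [0,0.96,0]},{"pos": [0,0.8,0]},{}]}}

```text
time_s: 32.45
tool_pos: [0.4304, -0.0723, 0.2297]
orientation: [1.0, -0.017, -0.0, 0.0]
wrist_force: [-0.1, 0.1, -0.5]
grip_width: 0.851
grip_force: 0.0
```

Run:
```python
from workcell import ctrl
from h import *
for n in("scene","top"):
    im,d=ctrl.read_camera(n);i=ctrl.camera_info(n);P=pts(d,i["camera_matrix"],i["pose"]);z=P[...,2]
    if n=="scene":cv2.imwrite("pics/n5.png",cv2.resize(im[150:380,130:410,::-1],None,fx=2.6,fy=2.6))
    b=(P[...,0]>.47)&(P[...,0]<.60)&(P[...,1]>.08)&(P[...,1]<.17)&(im.max(2)>55)&(z>.064)
    print(n,rect(P[b]),np.percentile(z[b],[10,50,90]).round(4))
    b=(P[...,0]>.40)&(P[...,0]<.47)&(P[...,1]>.1)&(P[...,1]<.15)&(z>.06)&(z<.1)&(im.max(2)<60);q=P[b];print("knob",q.min(0).round(4),q.max(0).round(4))
    b=(P[...,0]>.5)&(P[...,0]<.75)&(P[...,1]>.17)&(P[...,1]<.3)&(z>.30)&(z<.36);print("handle",rect(P[b]))
print(ctrl.get_obs()["time_s"])
```

```text
scene (array([536. , 123.6]), array([100.1,  58.8]), -0.29) [0.0676 0.0738 0.076 ]
knob [0.4279 0.1158 0.0606] [0.452  0.1385 0.0896]
handle (array([651.9, 224. ]), array([108.1,  26.7]), 88.45)
top (array([533.5, 123.5]), array([96.6, 58.5]), -1.66) [0.0685 0.0731 0.0773]
knob [0.4265 0.1139 0.0651] [0.4495 0.137  0.0925]
handle (array([652.6, 223.9]), array([107.3,  24.6]), 89.18)
32.55
```

View pics/n5.png

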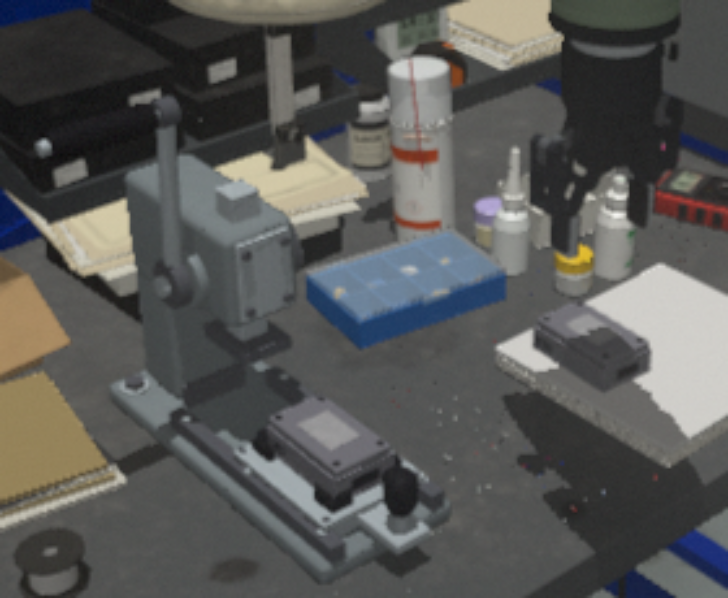

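The nest is drawn fully out with the closed case in it (crop 330,440; lid top at 74 mm). The lever is at rest, the finished case is where it was, and the robot is clear.

```bash
python3 -c "
from workcell import ctrl
print(ctrl.close_job())"
```

```text
the job is handed in; nothing more can be done
None
```

The job is handed in at about 32.6 s (no verdict shown): the unfinished case was loaded and pressed shut, the lever eased back up by hand, and the nest drawn out to its stop with the closed case in it; the finished case stayed where it was.

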